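# Glass strip slid out to the gauge mark and held

### The arm

A 6-joint arm with a two-finger parallel gripper is mounted at the origin on a cart in front of the work surface, level with it; the furniture and walls round the work are solid. World frame = base frame: x ahead of the robot, y to its left, z up, the work surface at z = 0. Lengths are in m, angles in rad, forces in N, time in s.
With the tool pointing down it reaches from about 0.375 to 0.975 m from the base axis. Payload 3.8 kg.
Tool frame: the origin (TCP) lies on the mounting face of the last link; the fingertips stand 173 mm ahead of it and the grasp point (between the pads) lies 155 mm ahead of it (bot.hold_point_z is the distance from the TCP to the grasp point, in m); z points along the fingers, y is the line along which they close (so a half turn about z gives the same grasp; the last joint's range is limited). The gripper opens to 85 mm and grips with 20 to 120 N. Pads are 22 mm wide; open, the fingers measure 114 mm over their backs; the gripper's body (76 mm by 85 mm) begins 54 mm behind the grasp point. The pads swing forward as they close: fully open they stand 13 mm farther back than shut.
Start: joints at [1.207, 0.264, 1.604, -0, 1.274, -0.037], TCP at [0.217, 0.639, 0.405] pointing down, gripper open.
Joint ranges: [-2.63, 2.63], [-0.94, 2.18], [0.31, 2.57], [-1.31, 4.45], [0, 2.66], [-2.55, 2.55]. Speed limits (rad/s): [2.57, 2.57, 3.14, 3.14, 3.14, 3.14].

### API

Orientations are given as a rotation vector (axis times angle).
In Python, from workcell import bot, optics gives the robot as it stands.
- The arm moves only by the shell command python3 -m jog 'ROWS' [OPENING] [FORCE]. ROWS is JSON, a list of rows, each an object of numbers: "dx", "dy", "dz": the shift along the tool's x, y, z in mm; "ax", "ay", "az": the turn, a rotation vector about the tool's x, y, z in degrees. A call has 1 to 20 rows; each row shifts and turns the commanded pose from where the row before left it, along the tool's axes as they then stand; what a row does not reach is not made up. A row lasts 1/12 s, in which the tool goes at most 41.7 mm and 7.16 degrees, less where a joint would pass 70% of its speed; a pose out of reach is approached as far as the arm can. A call with a gripper value outside its range is refused whole. OPENING is the opening, from 0 (shut) to 1 (fully open), set as the call begins (- or left out, the last holds). The fingers move at their own pace and stop on an object; FORCE is the grip in N (left out, the last holds). Time passes only in rows, so rows that do not move let the fingers close. It gives the time, the measured TCP pose, the force, the opening and the grip force at its end, in the units of the state.
- bot.read_state(): the state, without advancing time (a new reading comes with each control period).
- optics.read_camera(name): name is "side" or "top"; returns a dict with "img" (384x512x3 uint8, red, green, blue), "vertical_fov" (degrees; the focal length in pixels is half the picture's height over the tangent of half this angle, whatever the lens; pixels are square), "cx", "cy" (the principal point, pixels), "R" (3x3) and "t" (3): a world point X has camera coordinates R X + t. Camera axes: x right, y down, z forward; pixel columns grow to the right and rows downward; lengths in m; the calibration is good to about 2 mm. A picture is of the moment at which its call begins. There is no depth.
- bot.finish_job(): hands the job in; it is judged then, once.
The state is a dict: "time": time; "q": joint angles; "joint_vel": joint speeds; "joint_torque": joint torques, N m; "tool_pos": TCP position; "tcp_rot": TCP orientation; "wrist_force": force on the tool from outside, world axes, zero at the start; "torque": the same for the moment, N m; "width": opening from 0.0 (shut) to 1.0 (fully open); "grip_force": force on a finger pad.
Only numpy, scipy, OpenCV 4.12 (cv2) and the standard library are available. Lean on these libraries where they do the work, as an engineer would, in place of code of your own. Each camera call takes 0.05 s, during which the arm holds its last target. There are 200 camera calls.

### The job

Lay the glass strip flat and square on top of the wooden breaking block, centred across it with its back end flush with the block's back end, and let go of it there. Then slide it straight outward along the block, without lifting it off, until its front end is exactly abreast of the blade of the pointer gauge beside it. More than half of the strip then hangs over the edge, so finish while still holding it level on the block so that it cannot tip; do not drop the glass or press it hard, and leave the pliers, the glass cutter and the roll of tape where they lie.

Things in the scene. Friction and masses are not known exactly. Their poses are not given: they have to be found in the camera images.
- glass_strip: Loose flat strip of grey-green slab glass, 200 x 56 x 10 mm, 0.19 to 0.40 kg, at first lying flat on the bench. Origin: centre of its underside; x along its 200 mm length, y across its 56 mm width, z up. Its two ends are alike, so either may go outward.
- breaking_block: Fixed wooden block on a dark steel foot plate (170 x 90 x 10 mm). Flat top 140 mm long (x), 46 mm wide (y), 60 mm above the bench: the strip is 5 mm wider on each side. Origin: centre of the underside, on the bench; +x points outward, from the plain back end (x = -70 mm) to the front end with the steel nose. With back ends flush, the strip's centre is 30 mm in front of the block's centre.
- nose (a point): Middle of the block's front top edge (steel nose): 70 mm from the block's origin along its x, 60 mm above the bench.
- mark (a point): Tip of the gauge's blade (upright, dark, 4 mm thick, 24 mm high), middle of its thickness: 115 to 140 mm beyond the nose, 50 mm left (+y) of the block's centre line, 65 mm above the bench, the height of the strip's mid-thickness. Axes as the block's. The strip passes it with 22 mm to spare; its front end shall come to the same place along the block's x as this point.
- grozing_pliers: Red-handled pliers lying on the bench left of the work, 168 x 61 x 18 mm; origin at the centre of the underside. To be left alone.
- glass_cutter: Wooden-handled pencil-shaped glass cutter, 151 x 15 x 15 mm, lying on the bench; origin at the centre of the underside. To be left alone.
- tape_roll: Roll of cream masking tape lying flat, 100 mm across, 25 mm high; origin at the centre of the underside. To be left alone.
There are look-alikes about, which are no part of the job. Leave any blue look-alike of the part that bears mark alone.

How it is judged:
On the way, in this order (a step that is already met when the one before it is completed fails the run):
1. the strip lies square on the block, centred, back ends flush, and let go (angle between the x axis of glass_strip and the x axis of breaking_block, either way round below 0.06 rad and z of glass_strip in the frame of breaking_block between 0.056 and 0.064 m and x of glass_strip in the frame of breaking_block between 0.023 and 0.037 m and y of glass_strip in the frame of breaking_block between -0.006 and 0.006 m and angle between glass_strip's own z axis and vertical below 0.035 rad and contact force between the fingers and glass_strip below 0.2 N and linear speed of glass_strip below 0.02 m/s), for 0.2 s.
2. the strip is on its way outward, sliding on the block (angle between the x axis of glass_strip and the x axis of breaking_block, either way round below 0.06 rad and z of glass_strip in the frame of breaking_block between 0.056 and 0.064 m and x of glass_strip in the frame of breaking_block between 0.042 and 0.075 m and contact force between glass_strip and breaking_block above 0.1 N), for 0.1 s.
At the end, for the whole second after the job is handed in: The strip lies level (within 2 degrees) on the block's top, in line with it (within 3.4 degrees, and centred within 10 mm), its front end within 5 mm of the gauge blade along the block, at rest, bearing on the block and held by the fingers (angle between the x axis of glass_strip and the x axis of breaking_block, either way round below 0.06 rad and z of glass_strip in the frame of breaking_block between 0.056 and 0.064 m and y of glass_strip in the frame of breaking_block between -0.01 and 0.01 m and x of glass_strip in the frame of mark between -0.105 and -0.095 m and angle between glass_strip's own z axis and vertical below 0.035 rad and contact force between glass_strip and breaking_block above 0.2 N and contact force between the fingers and glass_strip above 1 N and linear speed of glass_strip below 0.01 m/s); the arm keeps its last pose, push and grip.
It fails at once if the glass is tipped by more than 20 degrees (angle between glass_strip's own z axis and vertical above 0.35 rad).
It fails at once if the glass is dropped or pressed hard on the block (over 60 N) (contact force between glass_strip and breaking_block above 60 N).
It fails at once if the pair of pliers is moved by more than 25 mm (distance of grozing_pliers from where it was at the start of the episode above 0.025 m).
It fails at once if the glass cutter is moved by more than 25 mm (distance of glass_cutter from where it was at the start of the episode above 0.025 m).
It fails at once if the roll of tape is moved by more than 25 mm (distance of tape_roll from where it was at the start of the episode above 0.025 m).
It also fails if it takes over 46 s, if anything falls off the work surface, if the arm or the gripper's body presses on something with over 40 N, if the wrist force passes 120 N, or if a joint passes its speed limit or range.

## Working session

There is one attempt and no reset: what is moved stays moved. The work goes in short steps, Python scripts to look and compute and a shell command to move; the robot and the scene stay as the last step left them, time stands still between calls to the robot, and variables do not carry over. Pictures are saved under pics/ and viewed, at most 10 in all, crops included, and the job is handed in when it is done.

```bash
ls; mkdir -p pics; python3 - <<'E'
from workcell import bot, optics
import cv2
print(bot.read_state(), bot.hold_point_z)
for n in("side","top"):
    c=optics.read_camera(n); cv2.imwrite(f"pics/{n}0.png",c["img"][:,:,::-1]); print(n,c["vertical_fov"],c["cx"],c["cy"],c["R"],c["t"],{k for k in c})
E
```

```text
pics
{'time': 0.0, 'q': array([ 1.20711084e+00,  2.64772294e-01,  1.60538209e+00,  1.68142932e-05,
        1.27371961e+00, -3.69148485e-02]), 'joint_vel': array([ 9.32867547e-06, -1.78998453e-04,  7.68963674e-04,  7.45454876e-05,
        4.10480339e-04,  1.06688878e-03]), 'joint_torque': array([ 1.49440995e-03, -5.15100861e+01, -3.67330348e+01, -2.48435354e-04,
        1.28308157e-02, -3.76220987e-05]), 'tool_pos': array([0.21655081, 0.63895426, 0.40334433]), 'tcp_rot': array([-0.51094042, -3.09928722,  0.00350634]), 'wrist_force': array([ 0.04855368,  0.08413072, -0.23703258]), 'torque': array([ 0.01543864, -0.01076365,  0.04451254]), 'grip_force': 0.0, 'width': 1.002183527042326} 0.1547
side 43.73491355576919 252.0566397947537 193.95690095534871 [[-0.99762294 -0.06604949 -0.01964532]
 [-0.01915369  0.53964308 -0.841676  ]
 [ 0.06619373 -0.839299   -0.5396254 ]] [0.562373   0.01149347 1.60568278] {'img', 'vertical_fov', 'cx', 'cy', 'R', 't'}
top 45.74903923605555 250.62537947949787 194.91028794850487 [[-0.02365501 -0.99959908 -0.01556032]
 [-0.98758291  0.02578298 -0.15496847]
 [ 0.15530753  0.01170132 -0.98779687]] [0.17036133 0.52755785 1.46882848] {'img', 'vertical_fov', 'cx', 'cy', 'R', 't'}
```

View pics/side0.png

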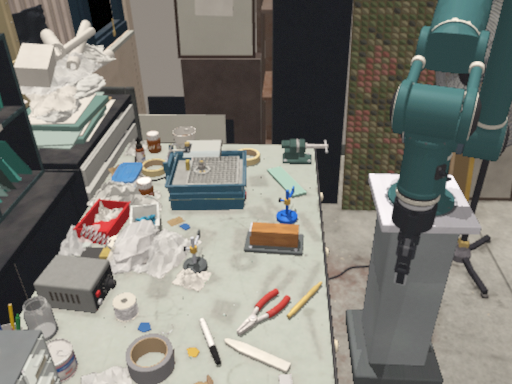

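View pics/top0.png

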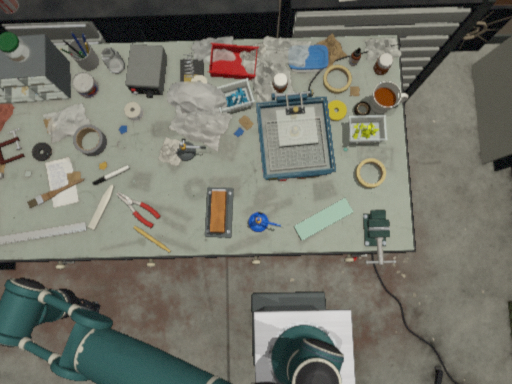

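The top view shows:
- the pale green strip at about (324,219)
- the wooden block on its dark foot at (219,212)
- a dark gauge at (188,150), whose blade points toward the line beyond the block's upper end
- a blue gauge at (260,222)

The dark gauge fits: it is about 40 px (125 mm) beyond the block's upper end and on its left. The blue one is the look-alike. The tapes at (370,172), (338,80) and (90,139) can be left alone. I'll confirm in an enlarged crop.

```bash
python3 - <<'E'
import cv2, numpy as np
t=cv2.imread("pics/top0.png"); s=cv2.imread("pics/side0.png")
a=cv2.resize(t[130:250,160:280],(400,400),interpolation=cv2.INTER_CUBIC)
b=cv2.resize(s[180:300,180:300],(400,400),interpolation=cv2.INTER_CUBIC)
d=cv2.resize(t[185:255,280:360],(400,200) if 0 else (229,200),interpolation=cv2.INTER_CUBIC)
e=cv2.resize(s[155:215,255:335],(267,200),interpolation=cv2.INTER_CUBIC)
o=np.zeros((600,800,3),np.uint8);o[:400,:400]=a;o[:400,400:]=b;o[400:,:229]=d;o[400:,400:667]=e
cv2.imwrite("pics/crop.png",o)
E
```

```text
(no output)
```

View pics/crop.png

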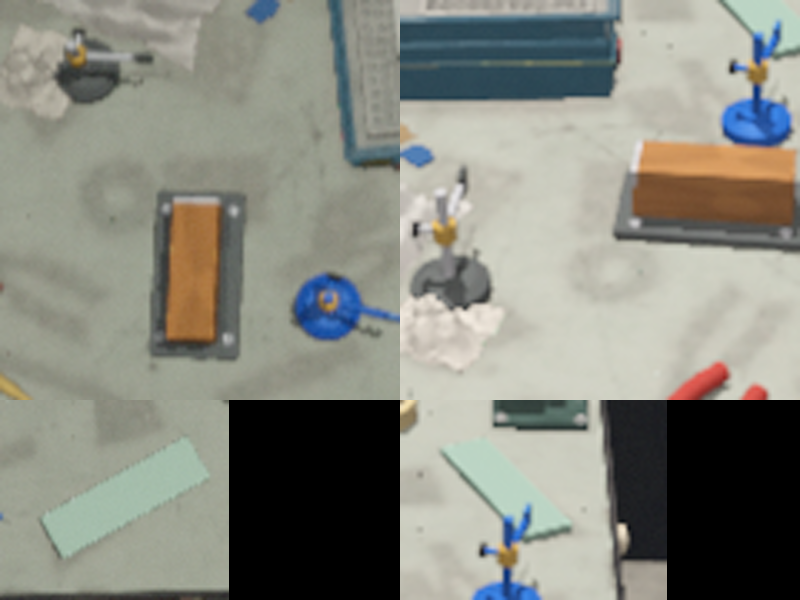

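The crop confirms it: the dark gauge's blade is at top px (203,147) and side px (198,233), and the blue gauge is the look-alike. The strip and the block (steel nose at its upper end) are both clear. Next I measure.

```bash
cat > h.py <<'E'
import cv2, numpy as np
from workcell import bot, optics
def K(c): return 192/np.tan(np.radians(c["vertical_fov"])/2)
def cast(c,uv,z):
    uv=np.atleast_2d(uv).astype(float); d=np.c_[(uv-[c["cx"],c["cy"]])/K(c),np.ones(len(uv))]@c["R"]
    o=-c["R"].T@c["t"]; return (o+d*((z-o[2])/d[:,2])[:,None])[:,:2]
def proj(c,X):
    p=c["R"]@np.asarray(X,float)+c["t"]; return K(c)*p[:2]/p[2]+[c["cx"],c["cy"]]
def tri(c1,u1,c2,u2):
    A=[];b=[]
    for c,u in((c1,u1),(c2,u2)):
        d=c["R"].T@np.r_[(np.array(u)-[c["cx"],c["cy"]])/K(c),1]; d/=np.linalg.norm(d); P=np.eye(3)-np.outer(d,d)
        A.append(P); b.append(P@(-c["R"].T@c["t"]))
    return np.linalg.lstsq(np.vstack(A),np.hstack(b),rcond=None)[0]
def rect(c,mask,z,roi):
    m=np.zeros_like(mask);x0,x1,y0,y1=roi;m[y0:y1,x0:x1]=mask[y0:y1,x0:x1]
    m=cv2.resize(m,None,fx=1,fy=1); n,l,s,_=cv2.connectedComponentsWithStats(m)
    k=1+s[1:,4].argmax(); cs,_=cv2.findContours((l==k).astype(np.uint8),cv2.RETR_EXTERNAL,cv2.CHAIN_APPROX_NONE)
    w=cast(c,cs[0][:,0],z); ce,sz,a=cv2.minAreaRect((w*1000).astype(np.float32))
    b=cv2.boxPoints((ce,sz,a)); e=max((b[1]-b[0],b[2]-b[1]),key=np.linalg.norm)
    return np.array(ce),sorted(sz),np.degrees(np.arctan2(e[1],e[0]))%180,s[k,4]
E
python3 - <<'E'
from h import *
t=optics.read_camera("top");s=optics.read_camera("side")
for n,c,rs,rb,rf in(("top",t,(285,360,190,250),(200,240,185,240),(200,240,182,242)),("side",s,(255,320,160,205),(240,305,215,255),(240,308,215,258))):
    hsv=cv2.cvtColor(c["img"],cv2.COLOR_RGB2HSV);H,S,V=[hsv[...,i].astype(int) for i in range(3)]
    if n=="top": print(hsv[219,324],hsv[212,219],hsv[170,240],hsv[200,210])
    g=((H>65)&(H<85)&(S>42)&(V>150)).astype(np.uint8)
    w=((H<15)&(S>120)&(V>90)).astype(np.uint8)
    print(n,"strip",rect(c,g,.01,rs)); print("wood",rect(c,w,.06,rb))
    f=((V<115)|(w>0)).astype(np.uint8); print("foot",rect(c,f,.01,rf))
g=t["img"]; print(cv2.cvtColor(g,cv2.COLOR_RGB2GRAY)[142:153,194:210]); 
print(cv2.cvtColor(s["img"],cv2.COLOR_RGB2GRAY)[226:243,190:206])
print(cv2.cvtColor(g,cv2.COLOR_RGB2GRAY)[185:196,206:232])
E
```

```text
[ 69  35 189] [ 15 157 164] [ 38  25 155] [15 43 71]Traceback (most recent call last):
  File "<stdin>", line 8, in <module>
  File "h.py", line 18, in rect
    k=1+s[1:,4].argmax(); cs,_=cv2.findContours((l==k).astype(np.uint8),cv2.RETR_EXTERNAL,cv2.CHAIN_APPROX_NONE)
        ~~~~~~~~~~~~~~^^
ValueError: attempt to get argmax of an empty sequence
```

```bash
python3 - <<'E'
from h import *
t=optics.read_camera("top");s=optics.read_camera("side")
for n,c,rs,rb,rf in(("top",t,(285,360,190,250),(200,240,185,240),(200,240,182,242)),("side",s,(255,320,160,205),(240,305,215,255),(240,308,215,258))):
    hsv=cv2.cvtColor(c["img"],cv2.COLOR_RGB2HSV);H,S,V=[hsv[...,i].astype(int) for i in range(3)]
    g=((H>58)&(H<85)&(S>27)&(V>150)).astype(np.uint8)
    w=((H<20)&(S>110)&(V>90)).astype(np.uint8)
    print(n,"strip",rect(c,g,.01,rs)); print("wood",rect(c,w,.06,rb))
    f=((V<115)|(w>0)).astype(np.uint8); print("foot",rect(c,f,.01,rf))
g=t["img"]; print(cv2.cvtColor(g,cv2.COLOR_RGB2GRAY)[142:153,194:210]); 
print(cv2.cvtColor(s["img"],cv2.COLOR_RGB2GRAY)[226:243,190:206])
print(cv2.cvtColor(g,cv2.COLOR_RGB2GRAY)[185:196,206:232])
E
```

```text
top strip (array([450.20562744, -84.62820435]), [54.7160530090332, 198.06939697265625], np.float32(117.38791), np.int32(949))
wood (array([477.45043945, 265.71850586]), [48.8707275390625, 134.04029846191406], np.float32(176.66418), np.int32(603))
foot (array([481.16604614, 266.91003418]), [91.50848388671875, 168.4374237060547], np.float32(176.15654), np.int32(1251))
side strip (array([450.90811157, -78.11441803]), [52.94593811035156, 195.59127807617188], np.float32(117.31972), np.int32(393))
wood (array([480.40060425, 299.6882019 ]), [101.83219146728516, 132.42495727539062], np.float32(177.41039), np.int32(1025))
foot (array([480.43011475, 252.06022644]), [144.21771240234375, 164.13265991210938], np.float32(176.24074), np.int32(1397))
[[145 140 145 143 141 141 138 138 136 129 141 148 146 144 142 140]
 [147 150 147 148 147 149 146 147 144 138 153 161 159 163 158 158]
 [149 152 150 152 152 150 149 148 147 140 146 148 153 164 168 171]
 [142 149 147 151 154 146 136 137 134 124 124 131 141 152 162 167]
 [166 169 166 171 172 153 119 107 100  97  98 111 138 142 151 154]
 [159 160 164 166 16
[... 2022 characters left out ...]
66 164 162
  159 135 105  98  98  99 100  96]
 [143 109  95 105 100 108 154 162 164 161 160 163 168 171 173 172 172 172
  169 147 111  96  94 100 100  98]
 [141 106 107 142 138 109 134 140 136 131 130 134 137 142 145 149 148 149
  144 126  97  96 101 124 125 106]
 [132 102 120 158 145 105 122 128 125 120 116 121 121 125 128 128 129 130
  127 102  80  93 116 154 165 128]
 [124  99 109 137 127  93 116 125 121 118 116 117 118 120 124 126 125 125
  123  95  74  82 118 161 182 139]
 [124 100  91  94  91  79 119 125 123 119 116 116 122 120 126 125 125 124
  121  88  77  81  99 137 155 121]
 [122 100  91  66  64  79 117 127 124 119 114 120 122 122 125 124 123 126
  120  87  74  80  87 100 112 104]]
```

```bash
python3 - <<'E'
from h import *
t=optics.read_camera("top");s=optics.read_camera("side")
G=lambda c:cv2.cvtColor(c["img"],cv2.COLOR_RGB2GRAY).astype(float)
def cen(c,x0,x1,y0,y1,bg,th):
    w=np.clip(bg-G(c)[y0:y1,x0:x1]-th,0,None);Y,X=np.mgrid[y0:y1,x0:x1];return [(w*X).sum()/w.sum(),(w*Y).sum()/w.sum()]
ut=cen(t,199,207,144,151,140,15);us=cen(s,196,202,228,240,190,20)
M=tri(t,ut,s,us);print("blade",ut,us,M, "at z65 top",cast(t,ut,.065),"side",cast(s,us,.065),"rays z.077/.053",cast(t,ut,.077),cast(t,ut,.053))
print("cams",-t["R"].T@t["t"],-s["R"].T@s["t"])
# predictions of block outline for candidate pose
a=np.radians(-3.7);
def blk(o,p): 
    R=np.array([[np.cos(a),-np.sin(a)],[np.sin(a),np.cos(a)]]);return np.r_[np.array(o)+R@p[:2],p[2]]
o=[.4812,.2669]
for p in([.07,.023,.06],[.07,-.023,.06],[-.07,.023,.06],[-.07,-.023,.06],[.07,0,.06],[.085,0,.01],[-.085,0,.01],[-.07,0,.06]):
    X=blk(o,p);print(p,X.round(4),proj(t,X).round(1),proj(s,X).round(1))
print("top col 219 rows 184..", G(t)[228:244,219].astype(int)); print("row 205", G(t)[205,200:236].astype(int)); print("row 222", G(t)[222,200:236].astype(int))
print("side row 233",G(s)[233,243:306].astype(int))
print("side row 228",G(s)[226,243:306].astype(int))
R2=np.array([[np.cos(a),np.sin(a)],[-np.sin(a),np.cos(a)]]);print("mark in block",R2@(M[:2]-o))
E
```

```text
blade [np.float64(202.78996865203763), np.float64(147.19435736677116)] [np.float64(198.57270916334662), np.float64(233.41733067729083)] [0.69324174 0.31238515 0.06539819] at z65 top [[0.69308871 0.31242067]] side [[0.69361901 0.3117867 ]] rays z.077/.053 [[0.68985534 0.3110094 ]] [[0.69632209 0.31383194]]
cams [0.29691689 0.13950378 1.53530988] [0.45497021 1.37859003 0.887189  ]
[0.07, 0.023, 0.06] [0.5525 0.2853 0.06  ] [211.5 188.8] [249.  230.4]
[0.07, -0.023, 0.06] [0.5496 0.2394 0.06  ] [225.4 189.3] [251.1 221. ]
[-0.07, 0.023, 0.06] [0.4128 0.2944 0.06  ] [209.2 231.3] [298.  233.5]
[-0.07, -0.023, 0.06] [0.4099 0.2485 0.06  ] [223.3 231.9] [298.8 223.9]
[0.07, 0, 0.06] [0.5511 0.2624 0.06  ] [218.5 189.1] [250.  225.6]
[0.085, 0, 0.01] [0.566  0.2614 0.01  ] [219.9 187.2] [245.4 238.9]
[-0.085, 0, 0.01] [0.3964 0.2724 0.01  ] [217.3 237.2] [303.  242.7]
[-0.07, 0, 0.06] [0.4113 0.2714 0.06  ] [216.2 231.6] [298.4 228.7]
top col 219 rows 184.. [121 123 120  94  65  51  64  85  94  94 137 157 160 158 158 157]
row 205 [156 157 156 157 155 151 105  92  81  60  77 128 130 131 127 126 123 116
 117 119 120 120 123 121 122  83  78  83  95 101 100 104 101 149 158 159]
row 222 [159 157 158 158 155 103  94  95  66  65 101 126 128 127 123 119 117 113
 115 118 118 122 126 126  88  74  81  86  97 103  99 101 147 159 160 159]
side row 233 [183 183 185 176 149 127 131 125 102  89  90  90  88  90  91  93  93  92
  93  94  92  94  92  92  92  94  92  92  93  96  96 102 106 109 116 122
 126 128 129 134 138 138 139 139 141 140 139 140 142 143 147 152 155 156
 148 160 185 189 190 196 203 203 202]
side row 228 [191 195 197 198 198 200 201 214 214 179 162 161 162 161 162 161 161 160
 161 161 159 159 159 158 158 157 157 157 158 156 156 156 159 164 167 169
 169 169 169 168 168 165 164 161 161 160 158 159 160 160 160 160 160 160
 163 168 184 199 197 194 192 189 188]
mark in block [0.2086645  0.05907388]
```

```bash
cat >> h.py <<'E'
from scipy.spatial.transform import Rotation as Ro
def go(x,y,z,ang):
    """remaining shift in mm in tool axes after turn, and turn in deg about tool z"""
    s=bot.read_state();R=Ro.from_rotvec(s["tcp_rot"]).as_matrix()
    cur=np.degrees(np.arctan2(R[1,1],R[0,1])); az=-((ang-cur+180)%360-180)
    d=1000*(np.array([x,y,z])-s["tool_pos"])
    print("t",s["time"],"pos",s["tool_pos"].round(4),"az",az.round(2),"now-axes",(R.T@d).round(1),"tilt",(R[:,2]).round(4),"F",s["wrist_force"].round(1),"w",round(s["width"],3),"g",s["grip_force"])
    c,n=np.cos(np.radians(ang)),np.sin(np.radians(ang)); T=np.array([[-n,c,0],[c,n,0],[0,0,-1]]); # rows: tool x,y,z
    T[0]=np.cross(T[1],T[2]); print("turned-axes",(T@d).round(1))
E
python3 -m jog '[{"az":6.27},{"az":6.27},{"az":6.27},{"az":6.27},{"az":6.27},{"az":6.27},{"az":6.27},{}]' 0.85
python3 -c "
from h import *
go(.451,-.0855,.3,27.35)"
```

```text
t 0.4 pos [0.2167 0.6392 0.4045] az 43.93 now-axes [-454.6 -611.1  104.7] tilt [-1.e-04 -3.e-04 -1.e+00] F [ 0.4 -0.3 -0.5] w 1.002 g 0.0
turned-axes [-751.4 -124.8  104.5]invalid input
```

```bash
python3 -m jog '[{"az":6.27},{"az":6.27},{"az":6.27},{"az":6.27},{"az":6.27},{"az":6.27},{"az":6.27},{"dz":0}]' 0.85
python3 -c "
from h import *
go(.451,-.0855,.3,27.35)"
```

```text
t 0.4 pos [0.2167 0.6392 0.4045] az 43.93 now-axes [-454.6 -611.1  104.7] tilt [-1.e-04 -3.e-04 -1.e+00] F [ 0.4 -0.3 -0.5] w 1.002 g 0.0
turned-axes [-751.4 -124.8  104.5]invalid input
```

```bash
python3 -m jog '[{"dx":0,"dy":0,"dz":0,"ax":0,"ay":0,"az":6.27}]' 0.85; echo; python3 -m jog --help | head -20
```

```text
time: 0.48
tool_pos: [0.2167, 0.6393, 0.4046]
tcp_rot: [0.681, 3.067, -0.0]
wrist_force: [0.1, 0.0, 0.2]
width: 0.883
grip_force: 0.0
invalid input: not JSON, or not a number
```

```bash
python3 -m jog '[{"dx":0,"dy":0,"dz":0,"ax":0,"ay":0,"az":6.28},{"dx":0,"dy":0,"dz":0,"ax":0,"ay":0,"az":6.28},{"dx":0,"dy":0,"dz":0,"ax":0,"ay":0,"az":6.28},{"dx":0,"dy":0,"dz":0,"ax":0,"ay":0,"az":6.28},{"dx":0,"dy":0,"dz":0,"ax":0,"ay":0,"az":6.28},{"dx":0,"dy":0,"dz":0,"ax":0,"ay":0,"az":6.28}]' 0.85 | head -1
python3 -m jog '[{"dx":-31,"dy":-5,"dz":4,"ax":0,"ay":0,"az":0},{"dx":-31,"dy":-5,"dz":4,"ax":0,"ay":0,"az":0},{"dx":-31,"dy":-5,"dz":4,"ax":0,"ay":0,"az":0},{"dx":-31,"dy":-5,"dz":4,"ax":0,"ay":0,"az":0},{"dx":-31,"dy":-5,"dz":4,"ax":0,"ay":0,"az":0},{"dx":-31,"dy":-5,"dz":4,"ax":0,"ay":0,"az":0},{"dx":-31,"dy":-5,"dz":4,"ax":0,"ay":0,"az":0},{"dx":-31,"dy":-5,"dz":4,"ax":0,"ay":0,"az":0},{"dx":-31,"dy":-5,"dz":4,"ax":0,"ay":0,"az":0},{"dx":-31,"dy":-5,"dz":4,"ax":0,"ay":0,"az":0},{"dx":-31,"dy":-5,"dz":4,"ax":0,"ay":0,"az":0},{"dx":-31,"dy":-5,"dz":4,"ax":0,"ay":0,"az":0},{"dx":-31,"dy":-5,"dz":4,"ax":0,"ay":0,"az":0},{"dx":-31,"dy":-5,"dz":4,"ax":0,"ay":0,"az":0},{"dx":-31,"dy":-5,"dz":4,"ax":0,"ay":0,"az":0},{"dx":-31,"dy":-5,"dz":4,"ax":0,"ay":0,"az":0},{"dx":-31,"dy":-5,"dz":4,"ax":0,"ay":0,"az":0},{"dx":-31,"dy":-5,"dz":4,"ax":0,"ay":0,"az":0},{"dx":-31,"dy":-5,"dz":4,"ax":0,"ay":0,"az":0},{"dx":-31,"dy":-5,"dz":4,"ax":0,"ay":0,"az":0}]' | head -2
python3 -m jog '[{"dx":-32,"dy":-5,"dz":6,"ax":0,"ay":0,"az":0},{"dx":-32,"dy":-5,"dz":6,"ax":0,"ay":0,"az":0},{"dx":-32,"dy":-5,"dz":6,"ax":0,"ay":0,"az":0},{"dx":-30,"dy":-8,"dz":6,"ax":0,"ay":0,"az":0},{"dx":0,"dy":0,"dz":0,"ax":0,"ay":0,"az":0},{"dx":0,"dy":0,"dz":0,"ax":0,"ay":0,"az":0}]'
python3 -c "
from h import *
go(.451,-.0855,.19,27.35)"
```

```text
time: 0.98
time: 2.65
tool_pos: [0.4126, 0.041, 0.325]
time: 3.15
tool_pos: [0.4499, -0.0813, 0.3005]
tcp_rot: [-1.638, -2.68, 0.0]
wrist_force: [-0.7, 0.8, 0.3]
width: 0.852
grip_force: 0.0
t 3.15 pos [ 0.4499 -0.0813  0.3005] az -0.23 now-axes [ -4.3  -0.9 110.5] tilt [-7.e-04  3.e-04 -1.e+00] F [-0.7  0.8  0.3] w 0.852 g 0.0
turned-axes [ -4.2  -1.  110.5]
```

```bash
python3 -m jog '[{"dx":-1,"dy":0,"dz":20,"ax":0,"ay":0,"az":0},{"dx":-1,"dy":0,"dz":20,"ax":0,"ay":0,"az":0},{"dx":-1,"dy":0,"dz":20,"ax":0,"ay":0,"az":0},{"dx":0,"dy":0,"dz":20,"ax":0,"ay":0,"az":0},{"dx":0,"dy":0,"dz":20,"ax":0,"ay":0,"az":0},{"dx":0,"dy":0,"dz":10,"ax":0,"ay":0,"az":0},{"dx":0,"dy":0,"dz":0,"ax":0,"ay":0,"az":0},{"dx":0,"dy":0,"dz":0,"ax":0,"ay":0,"az":0}]' 0.85
python3 -c "
from h import *
go(.451,-.0855,.170,27.35)
c=optics.read_camera('top');cv2.imwrite('pics/t1.png',cv2.resize(c['img'][170:270,260:400,::-1],(770,550),interpolation=cv2.INTER_CUBIC))"
```

```text
time: 3.82
tool_pos: [0.4511, -0.0819, 0.1908]
tcp_rot: [-1.632, -2.683, 0.0]
wrist_force: [1.4, 0.0, 0.5]
width: 0.852
grip_force: 0.0
t 3.8167 pos [ 0.4511 -0.0819  0.1908] az 0.03 now-axes [-3.2 -1.8 20.8] tilt [-8.e-04  3.e-04 -1.e+00] F [1.4 0.  0.5] w 0.852 g 0.0
turned-axes [-3.2 -1.8 20.8]
```

View pics/t1.png

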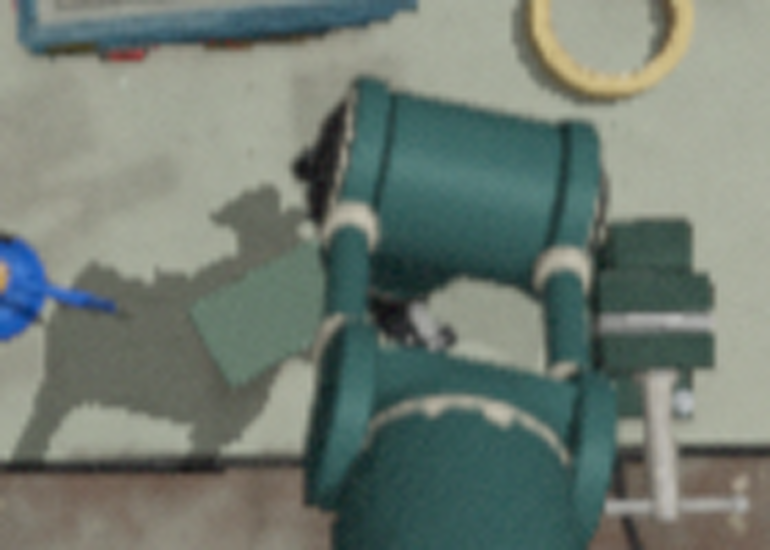

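The arm hides most of the strip: only its left end shows, at crop px (190-330, 250-385), and nothing is touching. I go down with the remaining small correction and close.

```bash
python3 -m jog '[{"dx":-2,"dy":-1.5,"dz":6,"ax":0,"ay":0,"az":0},{"dx":-1,"dy":0,"dz":6,"ax":0,"ay":0,"az":0},{"dx":0,"dy":0,"dz":5,"ax":0,"ay":0,"az":0},{"dx":0,"dy":0,"dz":3,"ax":0,"ay":0,"az":0},{"dx":0,"dy":0,"dz":0,"ax":0,"ay":0,"az":0},{"dx":0,"dy":0,"dz":0,"ax":0,"ay":0,"az":0}]' 0.85
python3 -m jog '[{"dx":0,"dy":0,"dz":0,"ax":0,"ay":0,"az":0},{"dx":0,"dy":0,"dz":0,"ax":0,"ay":0,"az":0},{"dx":0,"dy":0,"dz":0,"ax":0,"ay":0,"az":0},{"dx":0,"dy":0,"dz":0,"ax":0,"ay":0,"az":0},{"dx":0,"dy":0,"dz":0,"ax":0,"ay":0,"az":0},{"dx":0,"dy":0,"dz":0,"ax":0,"ay":0,"az":0}]' 0.4 40
```

```text
time: 4.37
tool_pos: [0.4511, -0.086, 0.1704]
tcp_rot: [-1.634, -2.682, 0.0]
wrist_force: [-0.7, -0.3, -0.1]
width: 0.849
grip_force: 0.0
time: 4.87
tool_pos: [0.4516, -0.0861, 0.1712]
tcp_rot: [1.633, 2.683, 0.0]
wrist_force: [-1.1, 0.2, 5.6]
width: 0.638
grip_force: 43.4
```

```bash
python3 -m jog '[{"dx":0,"dy":0,"dz":-4,"ax":0,"ay":0,"az":0},{"dx":0,"dy":0,"dz":-8,"ax":0,"ay":0,"az":0},{"dx":0,"dy":0,"dz":-12,"ax":0,"ay":0,"az":0},{"dx":0,"dy":0,"dz":-18,"ax":0,"ay":0,"az":0},{"dx":0,"dy":0,"dz":-18,"ax":0,"ay":0,"az":0},{"dx":0,"dy":0,"dz":-18,"ax":0,"ay":0,"az":0},{"dx":0,"dy":0,"dz":-18,"ax":0,"ay":0,"az":0},{"dx":0,"dy":0,"dz":-18,"ax":0,"ay":0,"az":0},{"dx":0,"dy":0,"dz":-18,"ax":0,"ay":0,"az":0},{"dx":0,"dy":0,"dz":-18,"ax":0,"ay":0,"az":0},{"dx":0,"dy":0,"dz":-18,"ax":0,"ay":0,"az":0},{"dx":0,"dy":0,"dz":-12,"ax":0,"ay":0,"az":0},{"dx":0,"dy":0,"dz":-6,"ax":0,"ay":0,"az":0},{"dx":0,"dy":0,"dz":0,"ax":0,"ay":0,"az":0},{"dx":0,"dy":0,"dz":0,"ax":0,"ay":0,"az":0}]'
python3 -c "
from h import *
a=np.radians(-3.7);c,s=np.cos(a),np.sin(a)
print(.482+.03*c,.2669+.03*s)
go(.482+.03*c,.2669+.03*s,.36,86.3)"
```

```text
time: 6.12
tool_pos: [0.451, -0.0859, 0.3562]
tcp_rot: [-1.634, -2.683, 0.0]
wrist_force: [-0.2, -0.5, -2.2]
width: 0.642
grip_force: 43.1
0.5119374685481654 0.26496403075241126
t 6.1167 pos [ 0.451  -0.0859  0.3562] az -58.97 now-axes [283.7 215.2  -3.8] tilt [-5.e-04  1.e-04 -1.e+00] F [-0.2 -0.5 -2.2] w 0.642 g 43.13464879989624
turned-axes [-38.2 354.   -3.8]
```

```bash
python3 -m jog '[{"dx":0,"dy":0,"dz":0,"ax":0,"ay":0,"az":-3},{"dx":0,"dy":0,"dz":0,"ax":0,"ay":0,"az":-5},{"dx":0,"dy":0,"dz":0,"ax":0,"ay":0,"az":-5},{"dx":0,"dy":0,"dz":0,"ax":0,"ay":0,"az":-5},{"dx":0,"dy":0,"dz":0,"ax":0,"ay":0,"az":-5},{"dx":0,"dy":0,"dz":0,"ax":0,"ay":0,"az":-5},{"dx":0,"dy":0,"dz":0,"ax":0,"ay":0,"az":-5},{"dx":0,"dy":0,"dz":0,"ax":0,"ay":0,"az":-5},{"dx":0,"dy":0,"dz":0,"ax":0,"ay":0,"az":-5},{"dx":0,"dy":0,"dz":0,"ax":0,"ay":0,"az":-5},{"dx":0,"dy":0,"dz":0,"ax":0,"ay":0,"az":-5},{"dx":0,"dy":0,"dz":0,"ax":0,"ay":0,"az":-4},{"dx":0,"dy":0,"dz":0,"ax":0,"ay":0,"az":-2}]' | head -1
python3 -m jog '[{"dx":-1,"dy":8,"dz":0,"ax":0,"ay":0,"az":0},{"dx":-2,"dy":16,"dz":0,"ax":0,"ay":0,"az":0},{"dx":-2,"dy":20,"dz":0,"ax":0,"ay":0,"az":0},{"dx":-2,"dy":20,"dz":0,"ax":0,"ay":0,"az":0},{"dx":-2,"dy":20,"dz":0,"ax":0,"ay":0,"az":0},{"dx":-2,"dy":20,"dz":0,"ax":0,"ay":0,"az":0},{"dx":-2,"dy":20,"dz":0,"ax":0,"ay":0,"az":0},{"dx":-2,"dy":20,"dz":0,"ax":0,"ay":0,"az":0},{"dx":-2,"dy":20,"dz":0,"ax":0,"ay":0,"az":0},{"dx":-2,"dy":20,"dz":0,"ax":0,"ay":0,"az":0},{"dx":-2,"dy":20,"dz":0,"ax":0,"ay":0,"az":0},{"dx":-2,"dy":20,"dz":0,"ax":0,"ay":0,"az":0},{"dx":-2,"dy":20,"dz":0,"ax":0,"ay":0,"az":0},{"dx":-2,"dy":20,"dz":0,"ax":0,"ay":0,"az":0},{"dx":-2,"dy":20,"dz":0,"ax":0,"ay":0,"az":0},{"dx":-2,"dy":20,"dz":0,"ax":0,"ay":0,"az":0},{"dx":-2,"dy":20,"dz":0,"ax":0,"ay":0,"az":0},{"dx":-2,"dy":18,"dz":0,"ax":0,"ay":0,"az":0},{"dx":-2,"dy":8,"dz":0,"ax":0,"ay":0,"az":0},{"dx":-1,"dy":4,"dz":0,"ax":0,"ay":0,"az":0}]' | head -1
python3 -m jog '[{"dx":0,"dy":0,"dz":20,"ax":0,"ay":0,"az":0},{"dx":0,"dy":0,"dz":20,"ax":0,"ay":0,"az":0},{"dx":0,"dy":0,"dz":15,"ax":0,"ay":0,"az":0},{"dx":0,"dy":0,"dz":5,"ax":0,"ay":0,"az":0},{"dx":0,"dy":0,"dz":0,"ax":0,"ay":0,"az":0},{"dx":0,"dy":0,"dz":0,"ax":0,"ay":0,"az":0}]'
python3 -c "
from h import *
go(.51194,.26496,.2312,86.3)
for n in('top','side'):
  c=optics.read_camera(n);cv2.imwrite('pics/%s2.png'%n,c['img'][:,:,::-1])
a=cv2.resize(cv2.imread('pics/top2.png')[150:260,160:280],(400,367),interpolation=3);b=cv2.resize(cv2.imread('pics/side2.png')[150:260,180:300],(400,367),interpolation=3)
cv2.imwrite('pics/c2.png',np.hstack([a,b]))"
```

```text
time: 7.2
time: 8.87
time: 9.37
tool_pos: [0.5119, 0.2645, 0.2966]
tcp_rot: [-0.102, -3.139, 0.001]
wrist_force: [-0.3, -0.5, -2.0]
width: 0.642
grip_force: 43.2
t 9.3667 pos [0.5119 0.2645 0.2966] az -0.01 now-axes [-0.   0.5 65.4] tilt [-6.e-04 -4.e-04 -1.e+00] F [-0.3 -0.5 -2. ] w 0.642 g 43.157774806022644
turned-axes [ 0.   0.5 65.4]
```

View pics/c2.png

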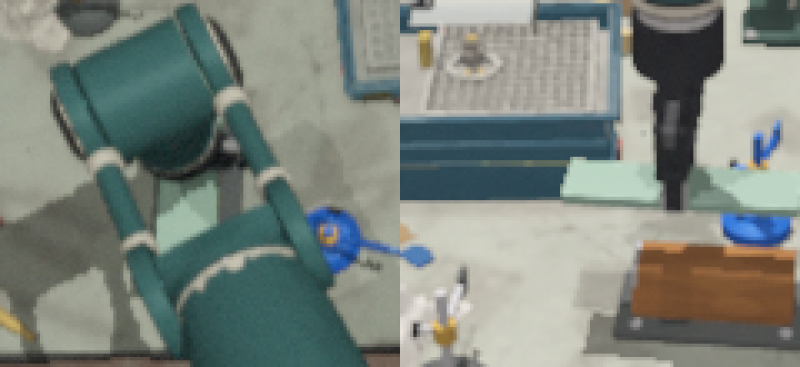

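The strip hangs level under the gripper, clear above the block (side crop 562-800 × 160-215). I check its offset along its length against the prediction.

```bash
python3 - <<'E'
from h import *
s=optics.read_camera("side")
hsv=cv2.cvtColor(s["img"],cv2.COLOR_RGB2HSV);H,S,V=[hsv[...,i].astype(int) for i in range(3)]
a=np.radians(-3.7)
p=bot.read_state()["tool_pos"];z=p[2]-.1712
for x,y,zz in((.1,.028,.01),(.1,-.028,.01),(.1,.028,0),(-.1,.028,.01),(-.1,-.028,.01),(-.1,.028,0)):
    X=[p[0]+x*np.cos(a)-y*np.sin(a),p[1]+x*np.sin(a)+y*np.cos(a),z+zz];print(x,y,zz,proj(s,X).round(1))
for r in range(194,216): 
    m=np.where((H[r]>60)&(H[r]<90)&(S[r]>28)&(V[r]>120))[0];m=m[(m>220)&(m<325)];print(r,m.min() if len(m) else 0,m.max() if len(m) else 0,end=' | ')
g=cv2.cvtColor(s["img"],cv2.COLOR_RGB2GRAY);print();print(g[200:214,226:234]);print(g[200:216,300:318])
E
```

```text
0.1 0.028 0.01 [226.2 208. ]
0.1 -0.028 0.01 [229.6 197. ]
0.1 0.028 0 [226.4 210.9]
-0.1 0.028 0.01 [298.3 212.2]
-0.1 -0.028 0.01 [299.2 200.9]
-0.1 0.028 0 [298.1 215.1]
194 0 0 | 195 0 0 | 196 0 0 | 197 231 234 | 198 230 244 | 199 232 247 | 200 230 279 | 201 229 284 | 202 229 299 | 203 229 299 | 204 229 299 | 205 228 298 | 206 228 299 | 207 228 299 | 208 229 299 | 209 229 298 | 210 230 298 | 211 245 298 | 212 267 298 | 213 276 298 | 214 297 298 | 215 0 0 | 
[[ 68  69  68  70 163 204 204 204]
 [ 69  69  69 123 184 205 204 205]
 [ 68  68  68 152 198 205 205 205]
 [ 67  67  67 162 204 205 204 205]
 [ 67  67  68 164 206 204 205 204]
 [ 67  66 129 187 205 205 205 204]
 [ 66  66 162 204 205 205 205 205]
 [ 66  66 165 208 208 208 207 205]
 [ 66 101 152 174 176 178 180 178]
 [ 92 114 126 116 117 119 122 126]
 [163 157 139 126 128 127 122 117]
 [188 185 174 168 170 170 167 164]
 [187 187 187 187 188 188 187 187]
 [188 188 188 189 191 193 192 191]]
[[203 204 204 204 204 204 204 204 204 202 202 203 204 204 204 203 199 191]
 [208 201 205 205 204 204 204 203 202 201 201 201 203 204 203 202 19
[... 357 characters left out ...]
182 181 181 180 177 165]
 [191 185 184 186 184 184 184 185 184 184 184 183 183 182 182 180 177 168]
 [185 184 183 184 184 184 184 184 183 184 185 183 183 182 181 182 177 169]
 [184 184 184 184 184 183 184 184 183 184 185 184 183 181 182 180 177 168]
 [175 184 183 183 182 181 183 183 183 184 184 182 182 181 181 181 179 171]
 [168 180 179 181 180 180 179 180 182 181 181 180 180 179 181 180 178 173]
 [166 176 175 176 178 179 179 180 181 179 179 178 178 179 180 179 178 177]
 [168 178 172 171 173 177 180 182 182 180 180 180 177 179 181 181 181 181]
 [175 184 174 168 172 175 178 181 182 181 181 181 180 180 182 182 182 181]
 [183 186 182 175 170 175 177 179 181 180 181 181 181 183 182 183 182 182]]
```

```bash
python3 -m jog '[{"dx":-1.5,"dy":0.5,"dz":8,"ax":0,"ay":0,"az":0},{"dx":0,"dy":0,"dz":14,"ax":0,"ay":0,"az":0},{"dx":0,"dy":0,"dz":14,"ax":0,"ay":0,"az":0},{"dx":0,"dy":0,"dz":12,"ax":0,"ay":0,"az":0},{"dx":0,"dy":0,"dz":8,"ax":0,"ay":0,"az":0},{"dx":0,"dy":0,"dz":4,"ax":0,"ay":0,"az":0},{"dx":0,"dy":0,"dz":2,"ax":0,"ay":0,"az":0},{"dx":0,"dy":0,"dz":0,"ax":0,"ay":0,"az":0},{"dx":0,"dy":0,"dz":0,"ax":0,"ay":0,"az":0},{"dx":0,"dy":0,"dz":0,"ax":0,"ay":0,"az":0}]'
python3 -c "
from h import *
go(.5134,.26496,.2312,86.3)"
```

```text
time: 10.35
tool_pos: [0.5139, 0.2655, 0.2355]
tcp_rot: [0.101, 3.139, 0.001]
wrist_force: [-0.1, 0.4, -2.5]
width: 0.64
grip_force: 43.1
t 10.35 pos [0.5139 0.2655 0.2355] az 0.03 now-axes [ 0.4 -0.6  4.3] tilt [ 1.4e-03  7.0e-04 -1.0e+00] F [-0.1  0.4 -2.5] w 0.64 g 43.148099184036255
turned-axes [ 0.4 -0.6  4.3]
```

```bash
python3 -m jog '[{"dx":0,"dy":0,"dz":1,"ax":0,"ay":0,"az":0},{"dx":0,"dy":0,"dz":1,"ax":0,"ay":0,"az":0},{"dx":0,"dy":0,"dz":0.5,"ax":0,"ay":0,"az":0},{"dx":0,"dy":0,"dz":0.5,"ax":0,"ay":0,"az":0},{"dx":0,"dy":0,"dz":0,"ax":0,"ay":0,"az":0},{"dx":0,"dy":0,"dz":0,"ax":0,"ay":0,"az":0}]' | sed -n '2p;4p'
python3 -m jog '[{"dx":0,"dy":0,"dz":0.5,"ax":0,"ay":0,"az":0},{"dx":0,"dy":0,"dz":0,"ax":0,"ay":0,"az":0},{"dx":0,"dy":0,"dz":0,"ax":0,"ay":0,"az":0}]' | sed -n '2p;4p'
python3 -m jog '[{"dx":0,"dy":0,"dz":0.5,"ax":0,"ay":0,"az":0},{"dx":0,"dy":0,"dz":0,"ax":0,"ay":0,"az":0},{"dx":0,"dy":0,"dz":0,"ax":0,"ay":0,"az":0}]' | sed -n '2p;4p'
```

```text
tool_pos: [0.5134, 0.2653, 0.2316]
wrist_force: [-0.5, 0.4, -2.0]
tool_pos: [0.5135, 0.2653, 0.2312]
wrist_force: [-0.1, 0.0, -1.9]
tool_pos: [0.5135, 0.2653, 0.2312]
wrist_force: [-2.9, -0.9, 2.7]
```

Contact has been made, with a wrist force step of about 4.7 N. I release.

```bash
python3 -m jog '[{"dx":0,"dy":0,"dz":0,"ax":0,"ay":0,"az":0},{"dx":0,"dy":0,"dz":0,"ax":0,"ay":0,"az":0},{"dx":0,"dy":0,"dz":0,"ax":0,"ay":0,"az":0},{"dx":0,"dy":0,"dz":0,"ax":0,"ay":0,"az":0},{"dx":0,"dy":0,"dz":0,"ax":0,"ay":0,"az":0},{"dx":0,"dy":0,"dz":0,"ax":0,"ay":0,"az":0}]' 0.8
python3 - <<'E'
from h import *
s=optics.read_camera("side");t=optics.read_camera("top")
a=np.radians(-3.7);o=[.482,.2669]
for x,y,zz in((.13,.028,.07),(.13,-.028,.07),(-.07,.028,.07),(-.07,-.028,.07)):
    X=[o[0]+x*np.cos(a)-y*np.sin(a),o[1]+x*np.sin(a)+y*np.cos(a),zz];print(x,y,proj(s,X).round(1),proj(t,X).round(1))
g=cv2.cvtColor(s["img"],cv2.COLOR_RGB2GRAY);print(g[218:236,224:234]);print(g[220:238,293:304])
A=cv2.resize(t["img"][150:260,160:280,::-1],(400,367),interpolation=3);b=cv2.resize(s["img"][180:260,210:310,::-1],(400,320),interpolation=3)
o=np.zeros((367,800,3),np.uint8);o[:,:400]=A;o[:320,400:]=b;cv2.imwrite('pics/c3.png',o)
E
```

```text
time: 11.85
tool_pos: [0.5135, 0.2653, 0.2306]
tcp_rot: [0.101, 3.14, 0.0]
wrist_force: [0.9, -0.3, 0.9]
width: 0.8
grip_force: 0.0
0.13 0.028 [227.6 227.3] [210.7 170.1]
0.13 -0.028 [230.9 216. ] [227.6 170.7]
-0.07 0.028 [297.7 231.8] [207.3 230.8]
-0.07 -0.028 [298.7 220.1] [224.6 231.5]
[[197 196 196 193 188 181 169 183 203 204]
 [192 195 195 193 190 188 182 190 206 204]
 [197 199 199 198 197 198 198 199 205 205]
 [201 203 201 200 199 200 202 203 204 204]
 [201 201 200 199 199 198 202 206 204 204]
 [199 199 199 198 198 196 200 206 205 204]
 [197 197 196 197 199 199 202 205 205 205]
 [196 196 196 198 193 195 205 205 205 205]
 [197 196 198 198 192 194 206 205 205 205]
 [199 198 200 201 191 179 183 189 195 198]
 [199 200 202 201 187 149 138 148 155 160]
 [200 201 200 201 187 147 117 118 116 115]
 [201 200 200 201 196 183 178 178 168 156]
 [201 200 202 202 202 203 203 203 198 190]
 [200 202 203 202 201 202 203 203 203 200]
 [201 202 203 202 202 202 202 202 201 195]
 [202 202 202 202 202 202 202 202 197 183]
 [201 202 202 202 202 202 202 202 193 178]]
[[178 174 178 184 184 194 200 181 170 168 165]
 [204 204 206 210 207 206 200 183 172 168 166]
 [204 204 204 204 204 205 196 182 184 174 162]
 [203 204 204 204 203 205 195 187 192 183 170]
 [204 204 204 204 204 207 205 193 193 187 176]
 [204 204 204 204 204 209 209 197 189 180 173]
 [204 204 204 204 205 200 192 188 183 174 173]
 [204 205 204 204 204 197 183 181 180 178 177]
 [205 204 204 205 205 196 183 182 182 181 180]
 [204 204 205 204 205 191 174 182 180 180 180]
 [204 204 204 205 204 188 170 180 186 188 186]
 [188 193 199 203 206 194 180 194 197 198 198]
 [146 155 164 169 175 173 184 203 203 203 203]
 [116 118 116 116 116 140 175 190 190 196 203]
 [108 107 106 104 102 126 149 155 156 164 188]
 [ 87  86  86  87  85 101 123 129 129 128 164]
 [ 84  83  82  83  82 102 124 128 128 126 150]
 [ 82  80  82  83  82 108 129 129 129 125 161]]
```

View pics/c3.png

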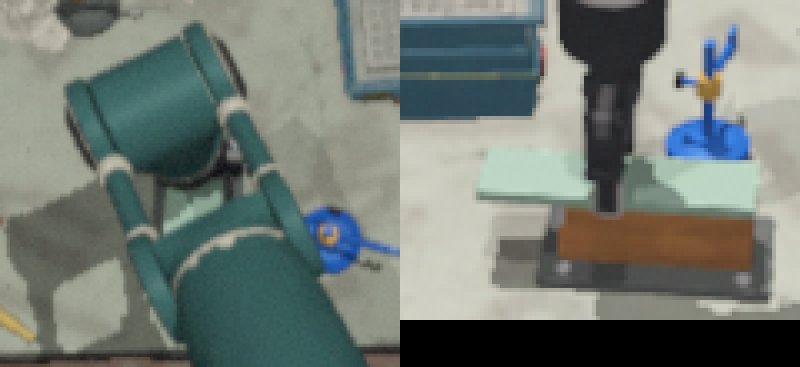

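The strip lies level on the block. Its back end is flush with the wood's (both at side px ≈298) and the near edge is where predicted. The fingers are open and clear. I wait briefly, then regrip gently.

```bash
python3 -m jog '[{"dx":0,"dy":0,"dz":0,"ax":0,"ay":0,"az":0},{"dx":0,"dy":0,"dz":0,"ax":0,"ay":0,"az":0},{"dx":0,"dy":0,"dz":0,"ax":0,"ay":0,"az":0},{"dx":0,"dy":0,"dz":0,"ax":0,"ay":0,"az":0}]' 0.8 | sed -n '2p;4,6p'
python3 -m jog '[{"dx":0,"dy":0,"dz":0,"ax":0,"ay":0,"az":0},{"dx":0,"dy":0,"dz":0,"ax":0,"ay":0,"az":0},{"dx":0,"dy":0,"dz":0,"ax":0,"ay":0,"az":0},{"dx":0,"dy":0,"dz":0,"ax":0,"ay":0,"az":0},{"dx":0,"dy":0,"dz":0,"ax":0,"ay":0,"az":0}]' 0.4 25
```

```text
tool_pos: [0.5134, 0.2653, 0.2307]
wrist_force: [0.1, -0.0, 0.2]
width: 0.804
grip_force: 0.0
time: 12.7
tool_pos: [0.5135, 0.2654, 0.2309]
tcp_rot: [0.101, 3.14, 0.0]
wrist_force: [-0.5, -0.2, 1.4]
width: 0.646
grip_force: 27.8
```

```bash
python3 -m jog '[{"dx":-2,"dy":0,"dz":0.3,"ax":0,"ay":0,"az":0},{"dx":-4,"dy":0,"dz":0,"ax":0,"ay":0,"az":0},{"dx":-4,"dy":0,"dz":0,"ax":0,"ay":0,"az":0},{"dx":-4,"dy":0,"dz":0,"ax":0,"ay":0,"az":0},{"dx":-4,"dy":0,"dz":0,"ax":0,"ay":0,"az":0},{"dx":-4,"dy":0,"dz":0,"ax":0,"ay":0,"az":0},{"dx":-3,"dy":0,"dz":0,"ax":0,"ay":0,"az":0},{"dx":0,"dy":0,"dz":0,"ax":0,"ay":0,"az":0}]'
python3 -c "
from h import *
a=np.radians(-3.7);c,s=np.cos(a),np.sin(a)
go(.5135+.078*c,.2654+.078*s,.2312,86.3)"
```

```text
time: 13.37
tool_pos: [0.5385, 0.2638, 0.2308]
tcp_rot: [-0.101, -3.139, -0.0]
wrist_force: [-2.8, 0.2, 4.6]
width: 0.647
grip_force: 28.2
t 13.3667 pos [0.5385 0.2638 0.2308] az 0.02 now-axes [-53.   -0.   -0.4] tilt [-6.e-04  1.e-04 -1.e+00] F [-2.8  0.2  4.6] w 0.647 g 28.156022429466248
turned-axes [-53.   -0.   -0.4]
```

```bash
python3 -m jog '[{"dx":-4,"dy":0,"dz":0,"ax":0,"ay":0,"az":0},{"dx":-4,"dy":0,"dz":0,"ax":0,"ay":0,"az":0},{"dx":-4,"dy":0,"dz":0,"ax":0,"ay":0,"az":0},{"dx":-4,"dy":0,"dz":0,"ax":0,"ay":0,"az":0},{"dx":-4,"dy":0,"dz":0,"ax":0,"ay":0,"az":0},{"dx":-4,"dy":0,"dz":0,"ax":0,"ay":0,"az":0},{"dx":-4,"dy":0,"dz":0,"ax":0,"ay":0,"az":0},{"dx":-4,"dy":0,"dz":0,"ax":0,"ay":0,"az":0},{"dx":-4,"dy":0,"dz":0,"ax":0,"ay":0,"az":0},{"dx":-4,"dy":0,"dz":0,"ax":0,"ay":0,"az":0},{"dx":-4,"dy":0,"dz":0,"ax":0,"ay":0,"az":0},{"dx":-4,"dy":0,"dz":0,"ax":0,"ay":0,"az":0},{"dx":-3,"dy":0,"dz":0,"ax":0,"ay":0,"az":0},{"dx":0,"dy":0,"dz":0,"ax":0,"ay":0,"az":0},{"dx":0,"dy":0,"dz":0,"ax":0,"ay":0,"az":0}]'
python3 - <<'E'
from h import *
a=np.radians(-3.7);c,s_=np.cos(a),np.sin(a)
go(.5135+.078*c,.2654+.078*s_,.2312,86.3)
s=optics.read_camera("side");t=optics.read_camera("top")
g=cv2.cvtColor(s["img"],cv2.COLOR_RGB2GRAY);print(g[212:240,192:212])
A=cv2.resize(t["img"][120:240,160:280,::-1],(400,400),interpolation=3);b=cv2.resize(s["img"][180:260,190:290,::-1],(400,320),interpolation=3)
o=np.zeros((400,800,3),np.uint8);o[:,:400]=A;o[:320,400:]=b;cv2.imwrite('pics/c4.png',o)
g=cv2.cvtColor(t["img"],cv2.COLOR_RGB2GRAY);print(g[140:156,198:232])
E
```

```text
time: 14.62
tool_pos: [0.5899, 0.2603, 0.2304]
tcp_rot: [0.101, 3.139, 0.0]
wrist_force: [0.4, 0.8, 2.7]
width: 0.651
grip_force: 27.9
t 14.6167 pos [0.5899 0.2603 0.2304] az 0.02 now-axes [-1.4  0.2 -0.8] tilt [ 0.0015 -0.     -1.    ] F [0.4 0.8 2.7] w 0.651 g 27.87643164396286
turned-axes [-1.4  0.2 -0.8]
[[182 183 184 184 185 186 185 186 187 188 187 187 186 186 187 185 185 185
  187 189]
 [182 185 187 188 189 190 191 190 192 193 192 190 189 188 189 189 189 189
  191 192]
 [190 192 194 194 194 195 195 195 195 195 196 196 194 194 195 196 196 196
  195 195]
 [196 199 200 200 200 199 199 199 199 199 199 200 200 200 202 202 203 203
  202 203]
 [201 203 203 203 204 205 204 203 203 204 204 203 203 201 202 205 205 204
  205 205]
 [203 204 204 204 206 206 206 205 205 205 207 206 205 203 202 206 205 205
  205 205]
 [204 205 205 205 205 205 206 206 205 205 206 206 203 202 205 205 205 205
  205 205]
 [205 205 205 206 205 205 206 206 205 205 204 204 202 203 206 205 206 205
  205 205]
 [205 205 205 206 206 205 206 206 205 205 204 205 205 205 205 205 205 206
  206 205]
 [204 204 205 206 206 206
[... 3147 characters left out ...]
 106 106 108 111 109 111 111 110 108 105 107 106 100 103 100  94  97
   93  91  90  91  91  87  88  85  80  60  56  85 124 154 167 172]
 [106 108 110 110 111 110 109 109 107 107 105 102 100  95  95  93  94  91
   92  91  89  88  88  87  83  85  84  71  66 106 154 178 185 190]
 [110 112 110 108 110 109 108 103 101 100  97  95  94  93  92  93  93  88
   91  90  91  84  85  83  80  82  82  78  85 135 168 181 191 191]
 [110 109 106 107 106 102 100 100  98  94  96  92  93  90  90  92  87  89
   81  85  83  84  85  80  79  79  77  78  96 145 166 177 181 171]
 [107 108 102 104 100 101  95  96  90  92  90  93  87  87  87  88  86  83
   85  80  79  78  81  78  77  76  74  78  95 140 165 155 141 119]]
```

View pics/c4.png

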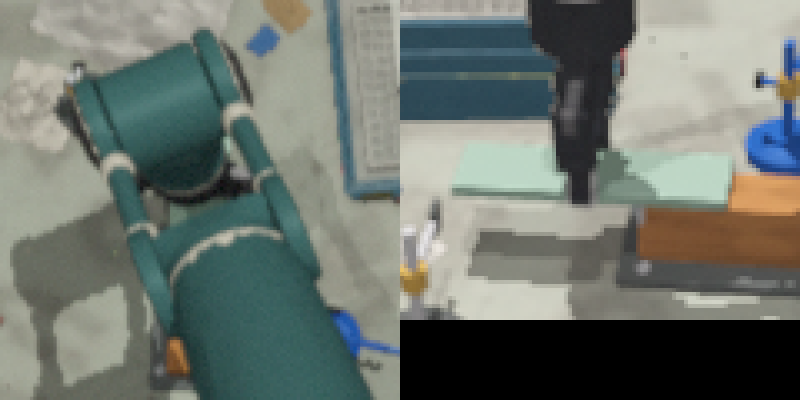

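The side crop shows the strip level on the block, held in the middle. Its front end is at side px ≈202.4 and the blade is at 198.6. I work out the remainder along the block's x.

```bash
python3 - <<'E'
from h import *
s=optics.read_camera("side");a=np.radians(-3.7);o=np.array([.482,.2669]);u=np.array([np.cos(a),np.sin(a)]);v=np.array([-u[1],u[0]])
for uv in((202.2,227.7),(202.6,227.7),(198.57,233.42)):
    w=cast(s,uv,.065)[0]-o;print(uv,w@u,w@v)
p=bot.read_state()["tool_pos"][:2]-o;print("tcp",p@u,p@v)
g=cv2.cvtColor(s["img"],cv2.COLOR_RGB2GRAY);print(g[224:236,268:280])
for x in(-.0,.005,.01):
    w=o+x*u+.028*v;print(x,proj(s,[*w,.065]))
E
```

```text
(202.2, 227.7) 0.20391348835804574 0.03082746739223242
(202.6, 227.7) 0.2027636199292125 0.030707056000911826
(198.57, 233.42) 0.20828614808030793 0.05846238617486244
tcp 0.10800168551654611 0.00035699593972461017
[[205 206 205 210 184 135 162 168 174 177 176 176]
 [205 205 205 203 173 135 161 166 169 171 172 172]
 [205 205 206 193 151 133 158 161 165 168 169 170]
 [205 205 205 185 133 135 160 161 165 168 167 167]
 [205 205 206 181 132 157 167 167 168 169 168 169]
 [205 206 209 184 144 168 169 169 170 169 169 169]
 [171 173 176 155 143 170 171 170 170 169 170 168]
 [117 117 118 111 143 170 170 169 169 169 170 170]
 [103 102 105 105 122 142 144 147 148 152 158 160]
 [ 89  91  91  94  96  98 102 108 110 117 123 127]
 [ 89  91  93  94  94  94  95  94  94  94  93  95]
 [ 89  92  94  94  94  94  92  94  93  93  93  93]]
-0.0 [272.87235994 231.59818142]
0.005 [271.11420661 231.48632946]
0.01 [269.35761157 231.37457664]
```

```bash
python3 -m jog '[{"dx":-1.4,"dy":0,"dz":0,"ax":0,"ay":0,"az":0},{"dx":-1.4,"dy":0,"dz":0,"ax":0,"ay":0,"az":0},{"dx":-1.4,"dy":0,"dz":0.1,"ax":0,"ay":0,"az":0},{"dx":0,"dy":0,"dz":0,"ax":0,"ay":0,"az":0},{"dx":0,"dy":0,"dz":0,"ax":0,"ay":0,"az":0},{"dx":0,"dy":0,"dz":0,"ax":0,"ay":0,"az":0},{"dx":0,"dy":0,"dz":0,"ax":0,"ay":0,"az":0}]'
python3 - <<'E'
from h import *
s=optics.read_camera("side");g=cv2.cvtColor(s["img"],cv2.COLOR_RGB2GRAY);print(g[225:232,196:208]);print(g[229:233,264:276])
go(.594,.26,.2312,86.3)
E
```

```text
time: 15.35
tool_pos: [0.5932, 0.2601, 0.2301]
tcp_rot: [-0.101, -3.139, 0.0]
wrist_force: [-2.8, -0.6, 2.6]
width: 0.647
grip_force: 27.9
[[203 205 206 207 208 205 204 208 205 207 206 205]
 [200 203 204 204 205 197 181 179 181 184 190 194]
 [196 198 198 199 200 185 143 128 132 138 148 154]
 [192 191 188 190 197 181 142 124 119 119 118 117]
 [193 189 174 170 187 186 175 171 172 173 174 173]
 [197 183 148 136 173 191 191 192 195 196 195 195]
 [191 167 118 110 165 190 189 192 194 195 192 187]]
[[185 187 190 195 202 205 179 138 168 169 169 169]
 [140 143 148 158 167 172 150 140 171 171 171 171]
 [117 118 118 119 118 115 109 140 171 171 170 171]
 [107 105 105 107 105 104 100 120 141 143 144 146]]
t 15.4 pos [0.5933 0.2601 0.2302] az 0.03 now-axes [-0.7 -0.1 -1. ] tilt [-3.e-04 -1.e-04 -1.e+00] F [-2.3 -0.3  2.5] w 0.644 g 27.870824933052063
turned-axes [-0.7 -0.1 -1. ]
```

```bash
python3 -m jog '[{"dx":-1,"dy":0,"dz":0,"ax":0,"ay":0,"az":0},{"dx":-0.8,"dy":0,"dz":0,"ax":0,"ay":0,"az":0},{"dx":0,"dy":0,"dz":0,"ax":0,"ay":0,"az":0},{"dx":0,"dy":0,"dz":0,"ax":0,"ay":0,"az":0},{"dx":0,"dy":0,"dz":0,"ax":0,"ay":0,"az":0},{"dx":0,"dy":0,"dz":0,"ax":0,"ay":0,"az":0},{"dx":0,"dy":0,"dz":0,"ax":0,"ay":0,"az":0},{"dx":0,"dy":0,"dz":0,"ax":0,"ay":0,"az":0}]'
python3 - <<'E'
from h import *
s=optics.read_camera("side");g=cv2.cvtColor(s["img"],cv2.COLOR_RGB2GRAY);print(g[226:229,196:208]);print(g[229:233,264:276])
print(bot.finish_job())
E
```

```text
time: 16.07
tool_pos: [0.5954, 0.26, 0.2304]
tcp_rot: [0.101, 3.139, 0.0]
wrist_force: [-0.1, -0.2, 0.5]
width: 0.642
grip_force: 27.7
[[201 203 203 204 196 182 178 181 181 178 178 180]
 [196 198 198 199 185 142 117 119 123 124 127 129]
 [193 192 189 191 185 159 137 129 130 132 132 125]]
[[188 192 198 204 207 184 133 159 168 170 169 169]
 [147 151 161 170 173 154 146 172 171 171 171 170]
 [119 119 118 116 117 111 143 171 172 171 170 170]
 [108 107 104 103 102 102 120 141 141 142 145 146]]
the job is handed in; nothing more can be done
None
```

The job is handed in at about 16 s of the 46 s limit: the strip was laid flush on the block, released, regripped and slid out, and is held level on the nose. By my camera measurement its front end is within about 1 mm of the dark gauge's blade; I have not seen the judging result.

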